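# Load the decorating wheel and hold its index pin out

## Robot

A 6-joint arm with a two-finger parallel gripper is mounted at the origin on the work surface. World frame = base frame: x ahead of the robot, y to its left, z up, the work surface at z = 0. Lengths are in m, angles in rad, forces in N, time in s.
With the tool pointing down it reaches from about 0.3 to 0.775 m from the base axis. Payload 14.6 kg.
Tool frame: the origin (TCP) lies at the very end of the fingers, on their centre line; the grasp point (between the pads) lies 19 mm behind it (bot.pinch_z is the distance from the TCP to the grasp point, in m); z points along the fingers, y is the line along which they close (so a half turn about z gives the same grasp; the last joint's range is limited). The gripper opens to 85 mm and grips with 20 to 120 N. Pads are 22 mm wide; open, the fingers measure 114 mm over their backs; the gripper's body (76 mm by 85 mm) begins 54 mm behind the grasp point. The pads swing forward as they close: fully open they stand 13 mm farther back than shut.
Start: joints at [1.151, 0.3, 1.521, -0, 1.321, -0.067], TCP at [0.19, 0.516, 0.231] pointing down, gripper open.
Joint ranges: [-3.03, 3.03], [-0.79, 2.21], [0.23, 2.52], [-1.04, 4.18], [0, 3.07], [-2.55, 2.55]. Speed limits (rad/s): [2.22, 2.22, 2.57, 3.14, 3.14, 3.14].

## Interface

Orientations are given as [roll, pitch, yaw] about the fixed x, y, z axes, in that order (R = Rz(yaw) Ry(pitch) Rx(roll)).
In Python, from rig import bot gives the robot as it stands.
- The arm moves only by the tool servo_tool, never from a script. Its argument "motion" is a list of rows, each a list of 5 numbers: the gripper's target within -1 to 1 (fully open at 1, half-way at 0, shut at -1), then the shift along the tool's x, y, z in m, then the turn about the tool's z in degrees. A call has 1 to 12 rows; each row is the pose to reach, as a shift and turn from the pose commanded when the call began, along the tool's axes at that moment; what a row does not reach only later rows make up. A row lasts 1/8 s, in which the tool goes at most 62.5 mm and 10.7 degrees, less where a joint would pass 70% of its speed; a pose out of reach is approached as far as the arm can. A call with a gripper value outside its range is refused whole. The fingers move at their own pace and stop on an object; "force" is the grip in N (left out, the last holds). Time passes only in rows, so rows that repeat a pose let the fingers close. It gives the time, the measured TCP pose, the force, the opening and the grip force at its end, in the units of the state.
- bot.read_state(): the state, without advancing time (a new reading comes with each control period).
- bot.read_camera(name): name is "side" or "top" or "wrist"; returns the picture (480x640x3 uint8, red, green, blue); there is no depth.
- bot.calibration(name): a dict with "fov_y" (degrees; the focal length in pixels is half the picture's height over the tangent of half this angle, whatever the lens; pixels are square), "cx", "cy" (the principal point, pixels), "pose" (4x4, takes a point from camera to world coordinates); the wrist camera has in their place "T_tool_cam" (4x4, takes a point from camera to tool coordinates, whose origin is the TCP and whose axes are the flange's). Camera axes: x right, y up, looking along -z (the intrinsics and any distortion apply to the point x, -y, -z); pixel columns grow to the right and rows downward; lengths in m; the calibration is good to about 2 mm. A picture is of the moment at which its call begins: read the wrist's pose just before it. calibration takes no time and is no camera call.
- bot.hand_in(): hands the job in; it is judged then, once.
Trained networks look in the newest picture that a camera, given by its name, has taken for a name from the list of things; names that differ only in an ending like _2 or _b are one class to them, and where a whole thing is asked for, a point or a joint stands for the part that bears it (a point fixed in the world has none). Each returns a list of dicts, best first, with "conf" (0 to 1); they miss things now and then, are a little off and sometimes report something else, mostly with a low value. They report only what shows in the picture. A call takes as long as a camera call. They do not tell look-alikes from the thing itself.
- bot.look_for(camera, target): "xyz" ([x, y, z] in m, in world coordinates, good to about 4 mm: the middle of the surface that is visible of it).
- bot.masks_of(camera, target): "pixels" (480x640 bool, what is visible of it).
- bot.spot_point(camera, target): "xyz" ([x, y, z] in m, in world coordinates, good to about 4 mm: a listed point, or the origin of a listed thing).
The state is a dict: "clock": time; "joint_pos": joint angles; "joint_vel": joint speeds; "tau": joint torques, N m; "tool_pos": TCP position; "eef_rot": TCP orientation; "ft_force": force on the tool from outside, world axes, zero at the start; "ft_torque": the same for the moment, N m; "finger_gap": finger opening in m; "grip_force": force on a finger pad.
Only numpy, scipy, OpenCV 4.12 (cv2) and the standard library are available. Lean on these libraries where they do the work, as an engineer would, in place of code of your own. Each camera call takes 0.05 s, during which the arm holds its last target. There are 200 camera calls.

## Task

The decorating wheel is to be loaded for stamping: with its index pin still locking it, pick the plain white tile off the ware board, lay it (no dropping) fully down, flat and square, in the pocket on top of the wheel and let go of it. Then grip the black knob of the sprung index pin at the wheel's rim with the fingers, pull it straight up as far as it goes and finish while still holding it up there, so that I can turn the wheel by hand; do not turn the wheel yourself, and leave the tile seated. Leave the blue tile, the pigment jar, the rubber stamp and the scraper alone.

Things in the scene. Friction and masses are not known exactly. Their poses are not given: they have to be found in the camera images.
- tile: plain white glazed tile, 60 (x) x 100 (y) x 10 mm thick, about 130 g, lying flat on the ware board. Origin: centre of its underside; z up, y along its length. The ends are alike (a half turn makes no difference).
- nest (a point): centre of the floor of the tile pocket on top of the wheel, 85 mm above the bench. Pocket 63 (x) x 103 (y) mm, so 1.5 mm play on each side of the tile; z up; the index pin's axis is 118 mm away along -y. Grey rails 6 mm high, 9 mm thick, chamfered inside, bound it on a grey plate 98 x 138 mm; the middle 60 mm of both long sides are open for fingers beside the tile.
- stand: fixed blue cast stand of the decorating wheel. Origin: on the bench under the wheel's axis; z up, -y points to the index pin. It carries the turning aluminium head, 260 mm in diameter, top at 75 mm, with 12 brass bushed index holes near the rim, and at the rim a column 40 mm wide, 104 mm high, whose arm reaches inwards over the rim and carries the index pin.
- wheel (a joint): turn of the wheel head about its upright axis (rad, positive anticlockwise from above); 0 as it stands at the start. The index pin locks it there (within 0.01 rad); once the pin is out it turns freely with slight friction.
- pin (a joint): lift of the sprung index pin (m): 0 = home, its tip 10 mm deep in the index hole of the wheel; 0.015 = fully up at its stop. The spring pulls it down with about 7 N at home rising to 13 N at the stop, and snaps it back when let go.
- knob: round black pull knob (red dot on top) on the top end of the index pin, 26 mm in diameter, 29 mm high. Origin: centre of its underside, 118 mm above the bench when home; z up. It rises with the pin. Below it are a steel collar (20 mm in diameter, 2 mm gap) and the bracket arm (40 mm wide, top at 104 mm); nothing beside the knob stands higher than 116 mm.
- board: wooden ware board, 340 (x) x 160 (y) x 18 mm, fixed to the bench for this job; both tiles lie on its top. Origin: centre of its underside.
- blue_tile: finished blue tile with a white motif, the same size as the white one and with the same origin, also on the ware board, their centres about 150 mm apart; to be left alone.
- jar: pigment jar, blue with a white lid and label, 76 mm in diameter, 102 mm high, standing on the bench beyond the wheel; to be left alone. Origin: centre of its underside.
- stamp: rubber stamp: wooden block 75 x 50 x 26 mm with a red dragonfly on top, 30 mm high in all, lying on the bench beyond the wheel; to be left alone. Origin: centre of its underside.
- scraper: steel scraper with a black handle, 225 mm long, lying on the glass slab (8 mm thick) to the right of the wheel; to be left alone. Origin: on its underside, where the blade leaves the handle.
Things that resemble listed ones, but are neither listed nor needed, are in the scene too. Leave any pink or purple look-alike of the tile alone.

How it is judged:
By the outcome, as a careful person would: the job done as asked, in the order asked, and still so for the second after the job is handed in, while the arm keeps its last pose, push and grip.
It also fails if it takes over 54 s, if anything falls off the work surface, if the arm or the gripper's body presses on something with over 40 N, if the wrist force passes 120 N, or if a joint passes its speed limit or range.

## Working session

There is one attempt and no reset: what is moved stays moved. The work goes in short steps, Python scripts to look and compute and a tool call to move; the robot and the scene stay as the last step left them, time stands still between calls to the robot, and variables do not carry over. Pictures are saved under pics/ and viewed, at most 10 in all, crops included, and the job is handed in when it is done.

Besides the shell and the picture viewer there is one more tool, called after "Emit:" as name(argument=value, ...) on one line, values as JSON. servo_tool: Moves the arm, as the interface text tells. Its arguments: {"type":"object","properties":{"motion":{"type":"array"},"force":{"type":"number"}},"required":["motion"]}

```bash
mkdir -p pics; ls; cat > h.py <<'E'
from rig import bot
import numpy as np, cv2
from scipy.spatial.transform import Rotation as R
def save(n,img): cv2.imwrite('pics/'+n+'.png',cv2.cvtColor(img,cv2.COLOR_RGB2BGR))
def cam(name):
    c=bot.calibration(name)
    s=bot.read_state()
    if 'pose' in c: T=np.array(c['pose'])
    else:
        B=np.eye(4);B[:3,:3]=R.from_euler('xyz',s['eef_rot']).as_matrix();B[:3,3]=s['tool_pos'];T=B@np.array(c['T_tool_cam'])
    f=240/np.tan(np.radians(c['fov_y'])/2)
    K=np.array([[f,0,c['cx']],[0,f,c['cy']],[0,0,1]])
    d=np.array(c.get('dist',c.get('distortion',np.zeros(5))),float) 
    return T,K,d
def unproj(name,uv,z):
    T,K,d=cam(name)
    p=cv2.undistortPoints(np.array(uv,float).reshape(-1,1,2),K,d).reshape(-1,2)
    r=np.c_[p[:,0],-p[:,1],-np.ones(len(p))]@T[:3,:3].T
    return T[:3,3]+r*((z-T[2,3])/r[:,2])[:,None]
def proj(name,P):
    T,K,d=cam(name)
    q=(np.array(P,float).reshape(-1,3)-T[:3,3])@T[:3,:3]
    return cv2.projectPoints(q*[1,-1,-1],np.zeros(3),np.zeros(3),K,d)[0].reshape(-1,2)
E
python3 - <<'E'
from h import *
for n in ('top','side','wrist'): print(n,bot.calibration(n))
print(bot.read_state())
for c in ('top','side'):
    save(c+'0',bot.read_camera(c))
for t in ('tile','blue_tile','knob','board','stand'):
    for f in (bot.look_for,bot.spot_point):
        print(t,f.__name__,[(np.round(d['xyz'],4),round(d['conf'],2)) for d in f('top',t)])
print('nest',[(np.round(d['xyz'],4),round(d['conf'],2)) for d in bot.spot_point('top','nest')])
E
```

```text
pics
top {'fov_y': 46.965542957509356, 'cx': 319.44247484481514, 'cy': 251.31879861654463, 'pose': array([[ 0.0193318 ,  0.99129943, -0.13019878,  0.30607131],
       [-0.99967448,  0.02133313,  0.01399407, -0.00882661],
       [ 0.01664986,  0.12988587,  0.99138915,  1.50812347],
       [ 0.        ,  0.        ,  0.        ,  1.        ]])}
side {'fov_y': 53.002470841164445, 'cx': 320.819135708991, 'cy': 236.28487810359687, 'pose': array([[ 0.96991546,  0.14204476, -0.19770504,  0.29519935],
       [-0.24343615,  0.56030137, -0.79170778, -0.90247344],
       [-0.00168353,  0.81601817,  0.57802379,  0.74539953],
       [ 0.        ,  0.        ,  0.        ,  1.        ]])}
wrist {'fov_y': 69.48743878030908, 'cx': 317.3939289925494, 'cy': 236.82737726330848, 'T_tool_cam': array([[-3.13354623e-04,  9.65062682e-01,  2.62018932e-01,
         6.70791172e-02],
       [ 9.99999832e-01,  4.30351225e-04, -3.89137290e-04,
         2.35984089e-04],
       [-4.88302046e-04,  2.62018766e-01, -9.65062655e-01,
        -1.42391157e-01],
       [ 0.00000000e+00,  0.00000000e+00,  0.00000000e+00,
  
[... 795 characters left out ...]
89, 0.3447, 0.009 ]), 0.85), (array([0.3485, 0.4457, 0.008 ]), 0.83)]
tile call [(array([0.4361, 0.278 , 0.0187]), 0.96), (array([ 0.3503,  0.4446, -0.0012]), 0.69), (array([0.2267, 0.3442, 0.0005]), 0.69)]
blue_tile call [(array([0.5822, 0.2539, 0.0279]), 0.56)]
blue_tile call [(array([0.5794, 0.2614, 0.0175]), 0.63)]
knob call []
knob call [(array([ 0.5072,  0.2638, -0.0026]), 0.6), (array([0.433 , 0.281 , 0.0176]), 0.51), (array([ 0.5898, -0.2241,  0.1206]), 0.4)]
board call [(array([0.5018, 0.2566, 0.0141]), 0.77)]
board call []
stand call [(array([ 0.5374, -0.115 ,  0.0751]), 0.67)]
stand call [(array([ 0.534 , -0.1136,  0.001 ]), 0.91)]
nest [(array([ 0.5373, -0.1169,  0.0867]), 0.97)]
```

View pics/top0.png

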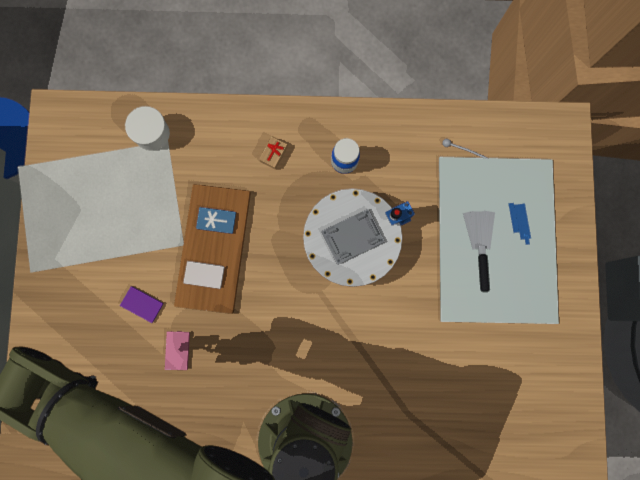

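View pics/side0.png

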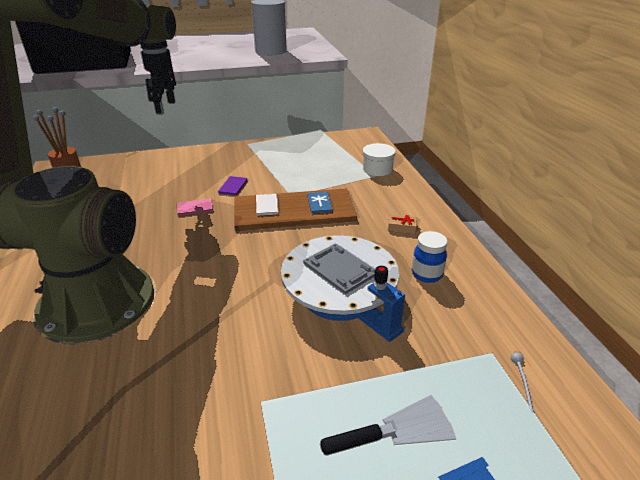

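Top view: the white tile is at about (204,275), the blue tile at (216,220), the pocket at (353,237) and the knob with its red dot at (397,212). The pink and purple look-alikes lie off the board. Next I'll work out orientations.

```bash
python3 - <<'E'
from h import *
img=bot.read_camera('top')
for m in bot.masks_of('top','tile'):
    P=np.argwhere(m['pixels'])[:,::-1]
    W=unproj('top',P,0.028)[:,:2]
    r=cv2.minAreaRect((W*1000).astype(np.float32)); print('tile',round(m['conf'],2),P.mean(0),np.round(r[0],1),np.round(r[1],1),round(r[2],1))
# grey plate
nest=np.array([.5373,-.1169]); 
hsv=cv2.cvtColor(img,cv2.COLOR_RGB2HSV)
g=((hsv[...,1]<40)&(hsv[...,2]<140)).astype(np.uint8); mask=np.zeros_like(g); cv2.circle(mask,(353,237),40,1,-1)
n,l,s,c=cv2.connectedComponentsWithStats(cv2.morphologyEx(g*mask,cv2.MORPH_CLOSE,np.ones((5,5))))
k=1+s[1:,4].argmax(); P=np.argwhere(l==k)[:,::-1]; W=unproj('top',P,0.085)[:,:2]
r=cv2.minAreaRect((W*1000).astype(np.float32)); print('plate',np.round(r[0],1),np.round(r[1],1),r[2])
red=(hsv[...,1]>150)&((hsv[...,0]<8)|(hsv[...,0]>172))&(hsv[...,2]>100); red[:,:380]=0;red[:,420:]=0;red[:200]=0;red[230:]=0
p=np.argwhere(red)[:,::-1].mean(0);k=unproj('top',p,0.147)[0];print('dot',p,k)
for q in (nest,np.array(r[0])/1000): d=k[:2]-q; print(np.linalg.norm(d),np.degrees(np.arctan2(d[1],d[0]))+90)
E
```

```text
tile 0.85 [141.33568905 304.20848057] [348.5 441. ] [101.1  60.5] 64.0
tile 0.71 [176.68857759 349.79202586] [231.  339.6] [98.5 65.5] 1.0
tile 0.66 [203.13647343 274.40700483] [430.9 280. ] [100.6  60.2] 82.6
plate [ 534.9 -117.7] [102.1 145.9] 26.99614143371582
dot [396.80952381 211.85714286] [ 0.58908124 -0.22064938  0.147     ]
0.11595357004085893 26.52374945269034
0.11633534807552623 27.77873571332212
```

```bash
cat >> h.py <<'E'
def goto(xyz,yawdeg):
    s=bot.read_state(); Rt=R.from_euler('xyz',s['eef_rot'])
    y=np.degrees(s['eef_rot'][2]); d=(yawdeg-y+180)%360-180
    print('t',round(s['clock'],2),'tcp',np.round(s['tool_pos'],4),'yaw',round(y,2),'rot',np.round(s['eef_rot'],4),'F',np.round(s['ft_force'],1),'gap',round(s['finger_gap'],4))
    print('SHIFT',np.round(Rt.inv().apply(np.array(xyz)-s['tool_pos']),4),'turn',round(-d,2))
E
python3 -c "
from h import *
goto([.431,.280,.13],82.6)"
```

```text
t 0.75 tcp [0.19   0.5161 0.2313] yaw 159.78 rot [ 3.1416 -0.      2.7888] F [-0.6  0.6 -0.4] gap 0.0851
SHIFT [-0.3077 -0.1383  0.1013] turn 77.18
```

Emit:
servo_tool(motion=[[1, -0.308, -0.138, 0.101, 77.2], [1, -0.308, -0.138, 0.101, 77.2], [1, -0.308, -0.138, 0.101, 77.2], [1, -0.308, -0.138, 0.101, 77.2], [1, -0.308, -0.138, 0.101, 77.2], [1, -0.308, -0.138, 0.101, 77.2], [1, -0.308, -0.138, 0.101, 77.2], [1, -0.308, -0.138, 0.101, 77.2], [1, -0.308, -0.138, 0.101, 77.2], [1, -0.308, -0.138, 0.101, 77.2]], force=40)

```text
clock: 2.0
tool_pos: [0.4312, 0.2806, 0.1305]
eef_rot: [3.141, -0.0, 1.445]
ft_force: [-0.2, 0.6, -0.5]
finger_gap: 0.0851
grip_force: 0.0
```

```bash
python3 - <<'E'
from h import *
img=bot.read_camera('wrist'); save('w1',img)
for m in bot.masks_of('wrist','tile'):
    mk=m['pixels'].astype(np.uint8)
    c=max(cv2.findContours(mk,cv2.RETR_EXTERNAL,cv2.CHAIN_APPROX_NONE)[0],key=len)[:,0]
    W=unproj('wrist',c,0.028)[:,:2]
    r=cv2.minAreaRect((W*1000).astype(np.float32)); print('tile',round(m['conf'],2),c.mean(0),np.round(r[0],1),np.round(r[1],1),round(r[2],1))
print([(np.round(d['xyz'],4),round(d['conf'],2)) for d in bot.spot_point('wrist','tile')])
goto([.431,.280,.13],82.6)
E
```

```text
tile 0.96 [163.99117647  38.33529412] [349.6 426. ] [58.2 58.9] 63.5
tile 0.64 [318.79376499 229.05515588] [431.9 282.9] [100.2  60.9] 82.6
[(array([0.3481, 0.4499, 0.0007]), 0.88), (array([ 2.317e-01,  3.498e-01, -1.000e-04]), 0.86), (array([0.4371, 0.277 , 0.0188]), 0.77)]
t 2.15 tcp [0.4312 0.2804 0.1304] yaw 82.68 rot [ 3.1415e+00 -1.0000e-04  1.4430e+00] F [ 0.6  0.2 -1.1] gap 0.0851
SHIFT [-0.0004 -0.0002  0.0004] turn 0.08
```

View pics/w1.png

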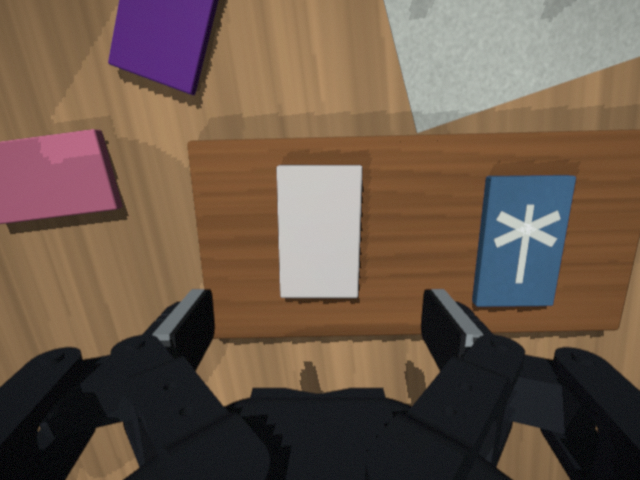

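The white tile sits at (319,230), square between the fingers; the blue tile is to its right and the look-alikes lie off the board. Before grasping, I'll look at the pocket from the same relative pose so that camera bias cancels.

```bash
python3 -c "
from h import *
goto([.536,-.117,.187],117)"
```

```text
t 2.15 tcp [0.4312 0.2804 0.1304] yaw 82.68 rot [ 3.1415e+00 -1.0000e-04  1.4430e+00] F [ 0.6  0.2 -1.1] gap 0.0851
SHIFT [-0.3808  0.1546 -0.0567] turn -34.32
```

Emit:
servo_tool(motion=[[1, -0.19, 0.077, -0.057, -17], [1, -0.381, 0.155, -0.057, -34.3], [1, -0.381, 0.155, -0.057, -34.3], [1, -0.381, 0.155, -0.057, -34.3], [1, -0.381, 0.155, -0.057, -34.3], [1, -0.381, 0.155, -0.057, -34.3], [1, -0.381, 0.155, -0.057, -34.3], [1, -0.381, 0.155, -0.057, -34.3], [1, -0.381, 0.155, -0.057, -34.3], [1, -0.381, 0.155, -0.057, -34.3]])

```text
clock: 3.4
tool_pos: [0.5358, -0.1164, 0.1872]
eef_rot: [-3.141, -0.0, 2.042]
ft_force: [0.3, -0.5, -0.3]
finger_gap: 0.085
grip_force: 0.0
```

```bash
python3 - <<'E'
from h import *
img=bot.read_camera('wrist')
print([(np.round(d['xyz'],4),round(d['conf'],2)) for d in bot.spot_point('wrist','nest')])
print([(np.round(d['xyz'],4),round(d['conf'],2)) for d in bot.spot_point('wrist','knob')])
goto([.536,-.117,.187],117)
save('w2',img)
E
```

```text
[(array([ 0.5857, -0.2206,  0.12  ]), 0.61), (array([ 0.5375, -0.1139,  0.0826]), 0.57)]
[(array([ 0.5865, -0.2179,  0.1171]), 0.53)]
t 3.55 tcp [ 0.5359 -0.1167  0.1874] yaw 116.97 rot [3.1415 0.     2.0415] F [ 0.1 -0.   0.5] gap 0.0857
SHIFT [-0.0003 -0.      0.0004] turn -0.03
```

View pics/w2.png

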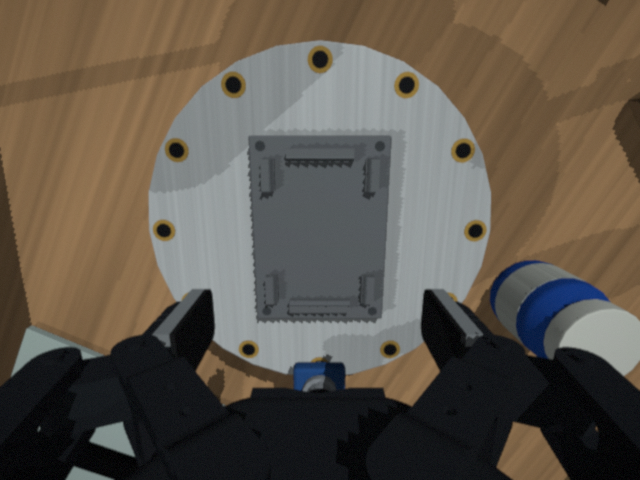

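Plate edges show at roughly (249,136), (391,136), (380,320) and (257,320). I'll fit the plate outline and the brass hole ring.

```bash
python3 - <<'E'
from h import *
img=cv2.imread('pics/w2.png'); hsv=cv2.cvtColor(img,cv2.COLOR_BGR2HSV)
for v in (95,110,120,130):
    g=((hsv[...,2]<v)&(hsv[...,1]<60)).astype(np.uint8); m=np.zeros_like(g); m[110:345,225:415]=1
    g=cv2.morphologyEx(g*m,cv2.MORPH_CLOSE,np.ones((15,15))); g=cv2.morphologyEx(g,cv2.MORPH_OPEN,np.ones((9,9)))
    c=max(cv2.findContours(g,cv2.RETR_EXTERNAL,cv2.CHAIN_APPROX_NONE)[0],key=len)[:,0]
    q=cv2.approxPolyDP(c,12,True)[:,0]
    r=cv2.minAreaRect((unproj('wrist',c,0.085)[:,:2]*1000).astype(np.float32))
    print(v,q.tolist(),np.round(r[0],1),np.round(r[1],1),round(r[2],1))
# brass holes
b=((hsv[...,0]>12)&(hsv[...,0]<28)&(hsv[...,1]>110)&(hsv[...,2]>70)).astype(np.uint8)
P=[]
for x,y in [(319,59),(233,85),(407,84),(176,150),(463,150),(164,230),(475,230),(249,349),(390,349)]:
    w=img[y-9:y+10,x-9:x+10].max(2); yy,xx=np.nonzero(w<60); P.append((x-9+xx.mean(),y-9+yy.mean()))
W=unproj('wrist',P,0.075)[:,:2]
A=np.c_[2*W,np.ones(len(W))]; s=np.linalg.lstsq(A,(W**2).sum(1),rcond=None)[0]
d=W-s[:2]; a=np.degrees(np.arctan2(d[:,1],d[:,0]))
print('centre',s[:2],'r',np.round(np.hypot(*d.T),4),'ang mod30',np.round(a%30,1))
E
```

```text
95 [[250, 137], [257, 319], [374, 321], [390, 138]] [ 535.7 -115. ] [ 97.6 138.7] 26.9
110 [[249, 136], [257, 321], [374, 322], [390, 136]] [ 535.7 -115.2] [ 98.8 140.3] 26.9
120 [[249, 136], [257, 322], [375, 322], [391, 137]] [ 535.6 -114.9] [ 99.  140.9] 26.9
130 [[249, 135], [257, 322], [375, 322], [391, 136]] [ 535.7 -114.8] [100.2 140.9] 26.9
centre [ 0.53554078 -0.11360584] r [0.1184 0.1183 0.1183 0.1183 0.1183 0.1183 0.1183 0.1183 0.1183] ang mod30 [26.9 26.9 26.9 26.8 26.9 26.8 26.9 26.9 26.9]
```

```bash
python3 - <<'E'
from h import *
g=cv2.imread('pics/w2.png',0).astype(float)
print('bot',[(r,int(g[r,330:365].mean()),int(g[r,262:290].mean())) for r in range(288,332)])
print('top',[(r,int(g[r,270:375].mean())) for r in range(128,180,1)])
i=cv2.imread('pics/w1.png'); h=cv2.cvtColor(i,cv2.COLOR_BGR2HSV); t=i.min(2).astype(float)
print('tile col320',[(r,int(t[r,300:340].mean())) for r in list(range(160,170))+list(range(290,304))])
print('tile row230',[(c,int(t[220:240,c].mean())) for c in list(range(274,284))+list(range(355,367))])
E
```

```text
bot [(288, 80, 77), (289, 81, 77), (290, 81, 78), (291, 82, 78), (292, 82, 78), (293, 81, 77), (294, 81, 77), (295, 79, 77), (296, 75, 77), (297, 73, 78), (298, 69, 79), (299, 68, 80), (300, 71, 80), (301, 76, 80), (302, 79, 79), (303, 79, 78), (304, 77, 75), (305, 72, 71), (306, 75, 73), (307, 81, 75), (308, 85, 76), (309, 85, 74), (310, 86, 74), (311, 85, 73), (312, 81, 72), (313, 75, 73), (314, 74, 77), (315, 78, 82), (316, 82, 84), (317, 80, 80), (318, 75, 75), (319, 77, 79), (320, 86, 90), (321, 106, 111), (322, 130, 133), (323, 146, 150), (324, 152, 155), (325, 153, 156), (326, 154, 156), (327, 154, 156), (328, 153, 156), (329, 154, 156), (330, 154, 156), (331, 153, 156)]
top [(128, 154), (129, 148), (130, 142), (131, 138), (132, 137), (133, 136), (134, 131), (135, 113), (136, 96), (137, 90), (138, 89), (139, 90), (140, 89), (141, 89), (142, 89), (143, 87), (144, 84), (145, 82), (146, 81), (147, 82), (148, 84), (149, 87), (150, 88), (151, 88), (152, 88), (153, 88), (154, 88), (155, 87), (156, 88), (157, 85), (158, 73), (159, 58), (160, 55), (161, 61), (162, 61), (163, 59), (164, 61), (165, 67), (166, 74), (167, 80), (168, 83), (169, 84), (170, 85), (171, 85), (172, 84), (173, 84), (174, 84), (175, 85), (176, 85), (177, 85), (178, 85), (179, 85)]
tile col320 [(160, 45), (161, 46), (162, 46), (163, 48), (164, 76), (165, 135), (166, 179), (167, 193), (168, 194), (169, 193), (290, 191), (291, 190), (292, 190), (293, 191), (294, 190), (295, 188), (296, 169), (297, 120), (298, 60), (299, 28), (300, 24), (301, 27), (302, 33), (303, 41)]
tile row230 [(274, 48), (275, 48), (276, 50), (277, 69), (278, 121), (279, 176), (280, 191), (281, 193), (282, 193), (283, 193), (355, 192), (356, 192), (357, 190), (358, 179), (359, 140), (360, 77), (361, 37), (362, 38), (363, 41), (364, 41), (365, 41), (366, 42)]
```

```bash
python3 - <<'E'
from h import *
c=bot.calibration('wrist'); T=np.array(c['T_tool_cam']); _,K,_=cam('wrist')
def tool(uv,z):
    p=cv2.undistortPoints(np.array(uv,float).reshape(-1,1,2),K,None).reshape(-1,2)
    r=np.c_[p[:,0],-p[:,1],-np.ones(len(p))]@T[:3,:3].T
    return (T[:3,3]+r*((z-T[2,3])/r[:,2])[:,None])[:,:2]*1000
a=tool([(320,165),(320,297.1),(278,230),(359.4,230)],.1024); print('tile',a.round(1),'len',a[0,0]-a[1,0],'cx',(a[0,0]+a[1,0])/2,'cy',(a[2,1]+a[3,1])/2)
a=tool([(320,135.2),(320,321.2)],.1024); print('plate',a.round(1),'len',a[0,0]-a[1,0],'cx',a[:,0].mean())
P=[(319,59),(233,85),(407,84),(176,150),(463,150),(164,230),(475,230),(249,349),(390,349)]
g=cv2.imread('pics/w2.png').max(2); Q=[]
for x,y in P:
    w=g[y-9:y+10,x-9:x+10]; yy,xx=np.nonzero(w<60); Q.append((x-9+xx.mean(),y-9+yy.mean()))
for z in (.1124,.1114):
  W=tool(Q,z); s=np.linalg.lstsq(np.c_[2*W,np.ones(len(W))],(W**2).sum(1),rcond=None)[0]; print('holes',s[:2].round(2))
E
```

```text
tile [[ 52.3   1.5]
 [-47.4   1.6]
 [  5.8 -29.1]
 [  5.8  30.3]] len 99.65953832654364 cx 2.4384491574876925 cy 0.5959154324639275
plate [[ 72.1   1.4]
 [-68.    1.7]] len 140.06402937419764 cx 2.080637512552414
holes [2.95 1.07]
holes [3.2  1.07]
```

```bash
python3 -c "
from h import *
goto([.4321,.2827,.06],82.6)"
```

```text
t 3.55 tcp [ 0.5359 -0.1167  0.1874] yaw 116.97 rot [3.1415 0.     2.0415] F [ 0.1 -0.   0.5] gap 0.0857
SHIFT [0.4031 0.0886 0.1274] turn 34.37
```

Emit:
servo_tool(motion=[[1, 0.202, 0.044, 0.04, 17], [1, 0.403, 0.089, 0.04, 34.4], [1, 0.403, 0.089, 0.04, 34.4], [1, 0.403, 0.089, 0.04, 34.4], [1, 0.403, 0.089, 0.04, 34.4], [1, 0.403, 0.089, 0.04, 34.4], [1, 0.403, 0.089, 0.04, 34.4], [1, 0.403, 0.089, 0.04, 34.4], [1, 0.403, 0.0886, 0.127, 34.4], [1, 0.403, 0.0886, 0.127, 34.4], [1, 0.403, 0.0886, 0.127, 34.4]])

```text
clock: 4.92
tool_pos: [0.432, 0.281, 0.0591]
eef_rot: [-3.139, 0.002, 1.439]
ft_force: [0.6, 0.0, 1.3]
finger_gap: 0.0856
grip_force: 0.0
```

```bash
python3 -c "
from h import *
goto([.4321,.2827,.019],82.6)
save('w3',bot.read_camera('wrist'))"
```

```text
t 4.92 tcp [0.432  0.281  0.0591] yaw 82.47 rot [-3.1391e+00  2.0000e-03  1.4395e+00] F [0.6 0.  1.3] gap 0.0856
SHIFT [ 0.0018 -0.      0.0401] turn -0.13
```

View pics/w3.png

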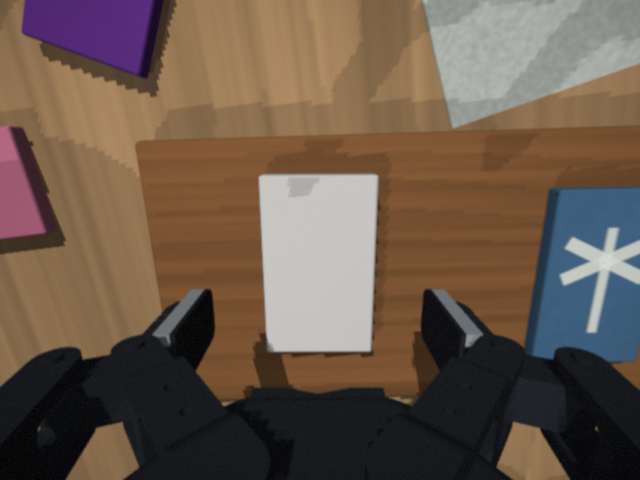

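The tile is centred at (320,263) between the open fingers (inner faces at 213 and 424), clear of the blue tile. Descending.

Emit:
servo_tool(motion=[[1, 0, 0, 0.02, 0], [1, 0, 0, 0.04, 0], [1, 0, 0, 0.04, 0], [0.75, 0, 0, 0.04, 0], [0.75, 0, 0, 0.04, 0], [0.75, 0, 0, 0.04, 0]])

```text
clock: 5.72
tool_pos: [0.433, 0.282, 0.0209]
eef_rot: [3.141, -0.001, 1.44]
ft_force: [0.2, -0.0, 0.2]
finger_gap: 0.0749
grip_force: 0.0
```

Emit:
servo_tool(motion=[[0.75, 0, 0, 0.004, 0], [0.75, 0, 0, 0.004, 0], [0.4, 0, 0, 0.004, 0], [0.2, 0, 0, 0.004, 0], [0.2, 0, 0, 0.004, 0], [0.2, 0, 0, 0.004, 0]], force=25)

```text
clock: 6.48
tool_pos: [0.4327, 0.2819, 0.0164]
eef_rot: [3.142, -0.0, 1.44]
ft_force: [-2.2, -1.1, 5.6]
finger_gap: 0.0591
grip_force: 27.5
```

```bash
python3 -c "
from h import *
goto([.4321,.2827,.019],82.6)
save('w4',bot.read_camera('wrist'))"
```

```text
t 6.47 tcp [0.4327 0.2819 0.0164] yaw 82.49 rot [ 3.1416 -0.      1.4397] F [-2.2 -1.1  5.6] gap 0.0591
SHIFT [ 0.0007 -0.0007 -0.0026] turn -0.11
```

View pics/w4.png

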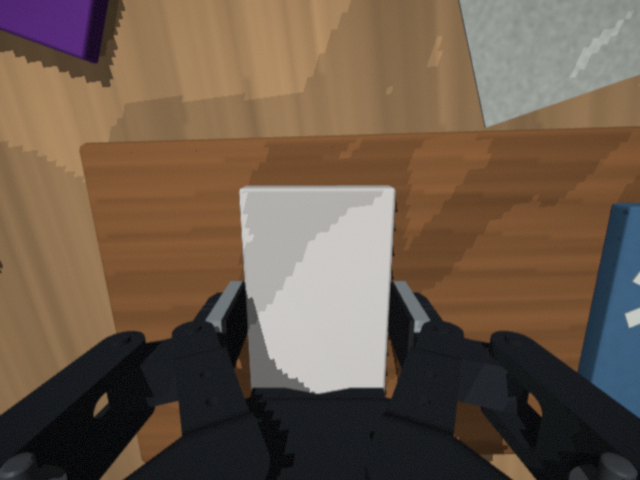

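```bash
python3 - <<'E'
from h import *
i=cv2.imread('pics/w4.png'); t=i.min(2).astype(float)
print([(r,int(t[r,270:360].mean())) for r in range(181,192)])
for r in (200,225,250): print(r,[(c,int(t[r,c])) for c in list(range(236,248))],[(c,int(t[r,c])) for c in range(386,399)])
print(unproj('wrist',[(320,185.5),(241,200),(394,200)],.028).round(4))
goto([.5358,-.1147,.125],116.9)
E
```

```text
[(181, 47), (182, 48), (183, 48), (184, 60), (185, 97), (186, 133), (187, 157), (188, 177), (189, 190), (190, 189), (191, 181)]
200 [(236, 54), (237, 55), (238, 65), (239, 119), (240, 182), (241, 193), (242, 196), (243, 197), (244, 198), (245, 191), (246, 178), (247, 174)] [(386, 196), (387, 196), (388, 197), (389, 196), (390, 196), (391, 195), (392, 186), (393, 163), (394, 127), (395, 75), (396, 43), (397, 46), (398, 46)]
225 [(236, 53), (237, 53), (238, 51), (239, 57), (240, 84), (241, 138), (242, 180), (243, 194), (244, 188), (245, 178), (246, 172), (247, 172)] [(386, 197), (387, 197), (388, 197), (389, 196), (390, 193), (391, 178), (392, 155), (393, 121), (394, 69), (395, 43), (396, 44), (397, 46), (398, 48)]
250 [(236, 53), (237, 52), (238, 52), (239, 52), (240, 53), (241, 60), (242, 101), (243, 154), (244, 166), (245, 168), (246, 171), (247, 171)] [(386, 196), (387, 197), (388, 197), (389, 191), (390, 169), (391, 136), (392, 83), (393, 44), (394, 42), (395, 47), (396, 42), (397, 45), (398, 41)]
[[0.4394 0.3325 0.028 ]
 [0.4089 0.331  0.028 ]
 [0.4666 0.3233 0.028 ]]
t 6.53 tcp [0.4327 0.2819 0.0164] yaw 82.48 rot [ 3.1415e+00 -1.0000e-04  1.4396e+00] F [-2.2 -1.4  5. ] gap 0.0588
SHIFT [-0.3797  0.1541 -0.1086] turn -34.42
```

Emit:
servo_tool(motion=[[0.2, 0, 0, 0, 0], [0.2, 0, 0, -0.01, 0], [0.2, 0, 0, -0.03, 0], [0.2, 0, 0, -0.07, 0], [0.2, 0, 0, -0.11, 0], [0.2, 0, 0, -0.13, 0], [0.2, 0, 0, -0.13, 0], [0.2, 0, 0, -0.13, 0]], force=50)

```text
clock: 7.52
tool_pos: [0.4323, 0.2817, 0.1453]
eef_rot: [-3.14, 0.001, 1.44]
ft_force: [0.9, -0.3, -1.3]
finger_gap: 0.058
grip_force: 54.7
```

```bash
python3 -c "
from h import *
goto([.5367,-.1145,.145],116.9)"
```

```text
t 7.53 tcp [0.4323 0.2817 0.1453] yaw 82.49 rot [-3.1405e+00  9.0000e-04  1.4397e+00] F [ 0.9 -0.3 -1.3] gap 0.058
SHIFT [-0.3791  0.1553  0.0004] turn -34.41
```

Emit:
servo_tool(motion=[[0.2, -0.05, 0.02, -0.01, -5], [0.2, -0.1, 0.041, -0.01, -10], [0.2, -0.15, 0.061, -0.01, -15], [0.2, -0.2, 0.082, -0.01, -20], [0.2, -0.25, 0.102, -0.01, -25], [0.2, -0.3, 0.123, -0.01, -30], [0.2, -0.35, 0.143, -0.01, -33], [0.2, -0.379, 0.155, -0.005, -34.4], [0.2, -0.379, 0.155, 0.015, -34.4], [0.2, -0.379, 0.155, 0.03, -34.4], [0.2, -0.379, 0.155, 0.03, -34.4], [0.2, -0.379, 0.155, 0.03, -34.4]])

```text
clock: 9.02
tool_pos: [0.537, -0.1138, 0.1167]
eef_rot: [3.141, 0.0, 2.041]
ft_force: [-0.2, -0.6, -0.8]
finger_gap: 0.0581
grip_force: 54.7
```

```bash
python3 -c "
from h import *
goto([.5367,-.1145,.1],116.9)
save('w5',bot.read_camera('wrist'))"
```

```text
t 9.03 tcp [ 0.537  -0.1138  0.1167] yaw 116.92 rot [3.1413e+00 3.0000e-04 2.0407e+00] F [-0.2 -0.6 -0.8] gap 0.0581
SHIFT [-0.0005 -0.0006  0.0167] turn 0.02
```

View pics/w5.png

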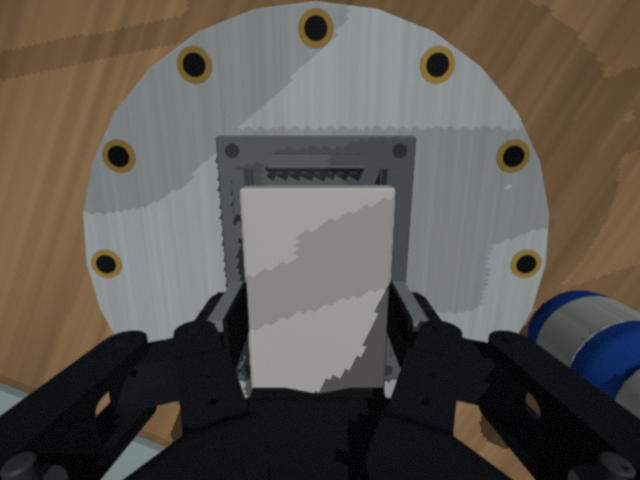

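```bash
python3 - <<'E'
from h import *
img=cv2.imread('pics/w5.png'); g=img.max(2)
c=bot.calibration('wrist'); T=np.array(c['T_tool_cam']); _,K,_=cam('wrist')
def tool(uv,z):
    p=cv2.undistortPoints(np.array(uv,float).reshape(-1,1,2),K,None).reshape(-1,2)
    r=np.c_[p[:,0],-p[:,1],-np.ones(len(p))]@T[:3,:3].T
    return (T[:3,3]+r*((z-T[2,3])/r[:,2])[:,None])[:,:2]*1000
def dark(P,n):
    Q=[]
    for x,y in P:
        w=g[y-n:y+n+1,x-n:x+n+1]; yy,xx=np.nonzero(w<60); Q.append((x-n+xx.mean(),y-n+yy.mean()))
    return Q
W=tool(dark([(316,28),(194,65),(437,65),(118,156),(512,156),(106,264),(526,264)],12),.1167-.075)
s=np.linalg.lstsq(np.c_[2*W,np.ones(len(W))],(W**2).sum(1),rcond=None)[0];d=W-s[:2]; print('holes',s[:2].round(2),np.hypot(*d.T).round(1),np.degrees(np.arctan2(d[:,1],d[:,0])).round(2))
sc=tool(dark([(232,151),(400,151)],7),.1167-.085);print('screws',sc.round(2),sc.mean(0))
gg=cv2.imread('pics/w5.png',0).astype(float)
print('plate top row',[(r,int(gg[r,240:390].mean())) for r in range(128,146)])
for r in (170,215,240): print(r,[(k,int(gg[r,k])) for k in range(214,250)],[(k,int(gg[r,k])) for k in range(386,420)])
t=img.min(2).astype(float)
print('tile top',[(r,int(t[r,270:360].mean())) for r in range(181,192)])
E
```

```text
holes [ 1.38 -1.32] [118.3 118.3 118.3 118.3 118.3 118.3 118.3] [-2.000e-02 -3.003e+01  2.998e+01 -5.997e+01  6.001e+01 -8.996e+01
  9.006e+01]
screws [[ 63.57 -42.34]
 [ 63.46  39.59]] [63.51397027 -1.37487018]
plate top row [(128, 133), (129, 129), (130, 127), (131, 126), (132, 126), (133, 126), (134, 121), (135, 107), (136, 91), (137, 84), (138, 82), (139, 80), (140, 79), (141, 79), (142, 78), (143, 78), (144, 78), (145, 78)]
170 [(214, 143), (215, 143), (216, 141), (217, 127), (218, 92), (219, 78), (220, 81), (221, 80), (222, 82), (223, 81), (224, 83), (225, 81), (226, 83), (227, 82), (228, 84), (229, 81), (230, 82), (231, 82), (232, 81), (233, 80), (234, 80), (235, 80), (236, 78), (237, 79), (238, 80), (239, 81), (240, 81), (241, 78), (242, 75), (243, 71), (244, 64), (245, 62), (246, 58), (247, 57), (248, 58), (249, 61)] [(386, 47), (387, 56), (388, 66), (389, 69), (390, 70), (391, 69), (392, 70), (393, 70), (394, 71), (395, 73), (396, 67), (397, 69), (398, 72), (399, 71), (400, 73), (401, 72), (402, 71), (403, 70), (404, 73), (405, 72), (406, 72), (407, 71), (408, 71), (409, 70
[... 1174 characters left out ...]
235, 81), (236, 80), (237, 77), (238, 60), (239, 44), (240, 44), (241, 55), (242, 85), (243, 125), (244, 144), (245, 152), (246, 154), (247, 154), (248, 154), (249, 154)] [(386, 134), (387, 134), (388, 134), (389, 133), (390, 132), (391, 127), (392, 114), (393, 83), (394, 72), (395, 70), (396, 71), (397, 70), (398, 72), (399, 71), (400, 69), (401, 70), (402, 71), (403, 71), (404, 71), (405, 70), (406, 69), (407, 70), (408, 84), (409, 109), (410, 122), (411, 124), (412, 123), (413, 124), (414, 121), (415, 122), (416, 123), (417, 122), (418, 121), (419, 123)]
tile top [(181, 75), (182, 76), (183, 77), (184, 82), (185, 97), (186, 111), (187, 125), (188, 144), (189, 156), (190, 157), (191, 154)]
```

```bash
cat >> h.py <<'E'
def tool(uv,z):
    T=np.array(bot.calibration('wrist')['T_tool_cam']); _,K,_=cam('wrist')
    p=cv2.undistortPoints(np.array(uv,float).reshape(-1,1,2),K,None).reshape(-1,2)
    r=np.c_[p[:,0],-p[:,1],-np.ones(len(p))]@T[:3,:3].T
    return (T[:3,3]+r*((z-T[2,3])/r[:,2])[:,None])[:,:2]*1000
E
python3 - <<'E'
from h import *
print('tile',tool([(320,185.5),(239.3,200),(394,200),(240.5,215),(393.7,215),(242.3,240),(392.6,240)],-.0116).round(2))
print('plate',tool([(316,135.3),(217.7,170),(413.6,170),(219.9,215),(410.3,215),(222.6,240),(408.9,240)],.1167-.085).round(2))
s=bot.read_state(); print(s['eef_rot'])
print(np.degrees(R.from_euler('xyz',s['eef_rot']).as_euler('xyz')))
E
```

```text
tile [[ 51.51   0.46]
 [ 46.03 -30.23]
 [ 46.    28.65]
 [ 40.22 -30.12]
 [ 40.18  28.87]
 [ 30.22 -29.99]
 [ 30.18  29.01]]
plate [[ 70.56  -1.12]
 [ 54.08 -49.81]
 [ 54.04  47.22]
 [ 31.39 -50.4 ]
 [ 31.33  47.17]
 [ 18.09 -49.97]
 [ 18.02  47.37]]
[3.14092708e+00 6.17762995e-04 2.04059414e+00]
[1.79961865e+02 3.53952124e-02 1.16917432e+02]
```

Emit:
servo_tool(motion=[[0.2, 0, -0.0006, 0.005, 0], [0.2, 0, -0.0006, 0.012, 0], [0.2, 0, -0.0006, 0.02, 0], [0.2, 0, -0.0006, 0.024, 0], [0.2, 0, -0.0006, 0.027, 0], [0.2, 0, -0.0006, 0.029, 0], [0.2, 0, -0.0006, 0.029, 0], [0.2, 0, -0.0006, 0.029, 0]])

```text
clock: 10.07
tool_pos: [0.5364, -0.1144, 0.0875]
eef_rot: [3.141, 0.0, 2.04]
ft_force: [0.7, 0.0, -1.8]
finger_gap: 0.0581
grip_force: 54.7
```

Emit:
servo_tool(motion=[[0.2, 0, 0, 0.001, 0], [0.2, 0, 0, 0.002, 0], [0.2, 0, 0, 0.003, 0], [0.2, 0, 0, 0.0035, 0], [0.2, 0, 0, 0.004, 0], [0.2, 0, 0, 0.004, 0], [0.2, 0, 0, 0.004, 0]])

```text
clock: 10.95
tool_pos: [0.5363, -0.1144, 0.0837]
eef_rot: [3.142, 0.0, 2.04]
ft_force: [-3.9, 0.8, 4.6]
finger_gap: 0.0584
grip_force: 55.4
```

Emit:
servo_tool(motion=[[0.2, 0, 0, 0.0005, 0], [0.2, 0, 0, 0.0008, 0], [0.2, 0, 0, 0.0008, 0], [0.2, 0, 0, 0.0008, 0]])

```text
clock: 11.45
tool_pos: [0.5363, -0.1144, 0.0837]
eef_rot: [3.141, 0.0, 2.04]
ft_force: [-7.7, 1.6, 14.7]
finger_gap: 0.0579
grip_force: 56.4
```

```bash
python3 -c "
from h import *
goto([.5367,-.1145,.1],116.9)
save('w6',bot.read_camera('wrist'))"
```

```text
t 11.45 tcp [ 0.5363 -0.1144  0.0837] yaw 116.89 rot [3.1413e+00 4.0000e-04 2.0402e+00] F [-7.7  1.6 14.7] gap 0.0579
SHIFT [-0.0003  0.0003 -0.0163] turn -0.01
```

View pics/w6.png

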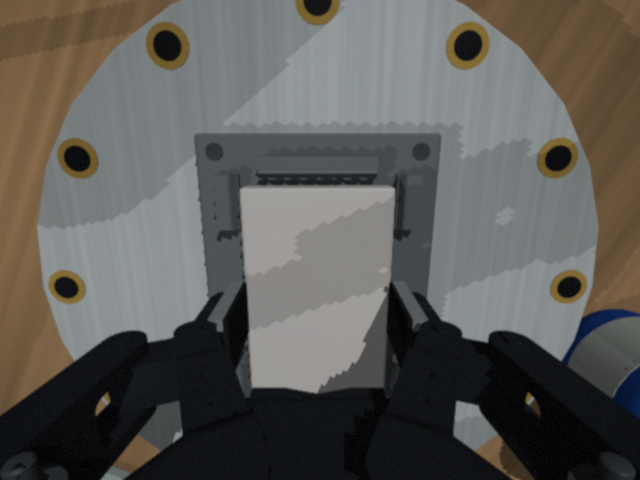

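The tile is down between the rails (tile edges at columns 241 and 393, rails just outside them), and the height matches the floor. I'll relax the push, open and rise.

Emit:
servo_tool(motion=[[0.2, 0, 0, -0.0008, 0], [0.2, 0, 0, -0.0009, 0], [0.4, 0, 0, -0.0009, 0], [0.7, 0, 0, -0.0009, 0], [0.7, 0, 0, -0.0009, 0], [1, 0, 0, -0.0009, 0], [1, 0, 0, -0.01, 0], [1, 0, 0, -0.04, 0], [1, 0, 0, -0.08, 0], [1, 0, 0, -0.103, 0], [1, 0, 0, -0.103, 0], [1, 0, 0, -0.103, 0]], force=20)

```text
clock: 13.0
tool_pos: [0.5359, -0.1143, 0.1846]
eef_rot: [-3.141, -0.001, 2.04]
ft_force: [0.6, 0.0, -0.1]
finger_gap: 0.0854
grip_force: 0.0
```

```bash
python3 - <<'E'
from h import *
goto([.536,-.114,.187],116.9)
img=bot.read_camera('wrist'); save('w7',img)
print([(np.round(d['xyz'],4),round(d['conf'],2)) for d in bot.spot_point('wrist','tile')])
crop=cv2.resize(img[110:350,220:420],None,fx=2.5,fy=2.5,interpolation=cv2.INTER_CUBIC); save('w7c',crop)
E
```

```text
t 13.0 tcp [ 0.5359 -0.1143  0.1846] yaw 116.89 rot [-3.1408e+00 -8.0000e-04  2.0401e+00] F [ 0.6  0.  -0.1] gap 0.0854
SHIFT [ 0.0002  0.0002 -0.0024] turn -0.01
[(array([ 0.5361, -0.1165,  0.0858]), 0.79)]
```

View pics/w7c.png

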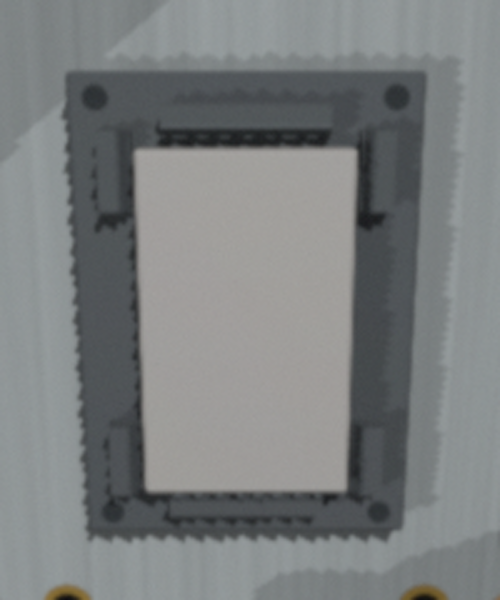

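Seen close, the tile lies inside all four rails with an even margin. I'll check it numerically for flatness and locate the knob.

```bash
python3 - <<'E'
from h import *
img=cv2.imread('pics/w7.png'); 
m=((img.min(2)>120)).astype(np.uint8); k=np.zeros_like(m); k[158:318,262:375]=1
n,l,s,c=cv2.connectedComponentsWithStats(cv2.morphologyEx(m*k,cv2.MORPH_OPEN,np.ones((5,5)))); j=l==1+s[1:,4].argmax()
cn=max(cv2.findContours(j.astype(np.uint8),cv2.RETR_EXTERNAL,cv2.CHAIN_APPROX_NONE)[0],key=len)
E=cv2.approxPolyDP(cn,10,True)[:,0]; print(E.tolist())
z=bot.read_state()['tool_pos'][2]
t=tool(E,z-.095); print(t.round(1)); print('sides',[np.linalg.norm(t[i]-t[i-1]).round(1) for i in range(len(t))])
q=(tool(cn[:,0],z-.095)).astype(np.float32); print(cv2.minAreaRect(q))
for f in (bot.spot_point,bot.look_for):
  for cm in ('wrist','side','top'):
    bot.read_camera(cm); print(cm,[(np.round(d['xyz'],4),round(d['conf'],2)) for d in f(cm,'knob')])
img=bot.read_camera('top');hsv=cv2.cvtColor(img,cv2.COLOR_RGB2HSV)
red=(hsv[...,1]>150)&((hsv[...,0]<8)|(hsv[...,0]>172))&(hsv[...,2]>100); red[:,:380]=0;red[:,420:]=0;red[:200]=0;red[230:]=0
p=np.argwhere(red)[:,::-1]; print(len(p)); 
if len(p): print(unproj('top',p.mean(0),.147))
a=np.radians(26.9); n=np.array([.5362,-.1144]); print('knob from nest',n+.118*np.array([np.sin(a),-np.cos(a)]))
goto([.5896,-.2196,.21],116.9)
print(bot.read_state()['joint_pos'].round(3))
E
```

```text
[[360, 169], [274, 170], [279, 305], [358, 304]]
[[ 50.5  27.7]
 [ 49.8 -29. ]
 [-47.6 -28.5]
 [-46.8  29.3]]
sides [np.float64(97.3), np.float64(56.7), np.float64(97.4), np.float64(57.9)]
((1.0305328369140625, 0.0033550262451171875), (58.86582946777344, 98.78498840332031), 89.8776626586914)
wrist []
side [(array([ 0.5881, -0.2218,  0.1184]), 0.57)]
top [(array([ 0.5891, -0.2227,  0.1177]), 0.57)]
wrist []
side [(array([ 0.5884, -0.2319,  0.1419]), 0.54)]
top []
1
[[ 0.58878364 -0.22365038  0.147     ]]
knob from nest [ 0.5895873  -0.21963211]
t 13.75 tcp [ 0.5363 -0.1144  0.1855] yaw 116.89 rot [3.1415 0.     2.0401] F [ 0.5  0.4 -1.2] gap 0.0853
SHIFT [-0.118  -0.     -0.0245] turn -0.01
[-0.277  0.337  1.582  0.     1.222 -0.746]
```

Emit:
servo_tool(motion=[[1, -0.05, 0, -0.02, 0], [1, -0.1, 0, -0.02, 0], [1, -0.118, 0, -0.02, 0], [1, -0.118, 0, -0.02, 0], [1, -0.118, 0, -0.02, 0], [1, -0.118, 0, -0.02, 0]])

```text
clock: 14.5
tool_pos: [0.5895, -0.2188, 0.2058]
eef_rot: [3.141, 0.0, 2.041]
ft_force: [0.2, 0.2, 0.0]
finger_gap: 0.0855
grip_force: 0.0
```

```bash
python3 - <<'E'
from h import *
goto([.5896,-.2196,.122],116.9)
img=bot.read_camera('wrist'); save('w8',img)
hsv=cv2.cvtColor(img,cv2.COLOR_RGB2HSV)
red=((hsv[...,1]>150)&((hsv[...,0]<8)|(hsv[...,0]>172))&(hsv[...,2]>80)).astype(np.uint8)
n,l,s,c=cv2.connectedComponentsWithStats(red)
z=bot.read_state()['tool_pos'][2]
for i in range(1,n):
    if s[i,4]>15: print(s[i,4],c[i],tool(c[i],z-.147).round(2))
E
```

```text
t 14.5 tcp [ 0.5895 -0.2188  0.2058] yaw 116.94 rot [3.1414e+00 2.0000e-04 2.0410e+00] F [0.2 0.2 0. ] gap 0.0855
SHIFT [-0.0008 -0.0003  0.0838] turn 0.04
299 [316.96989967 255.07692308] [[ 0.87 -0.69]]
```

View pics/w8.png

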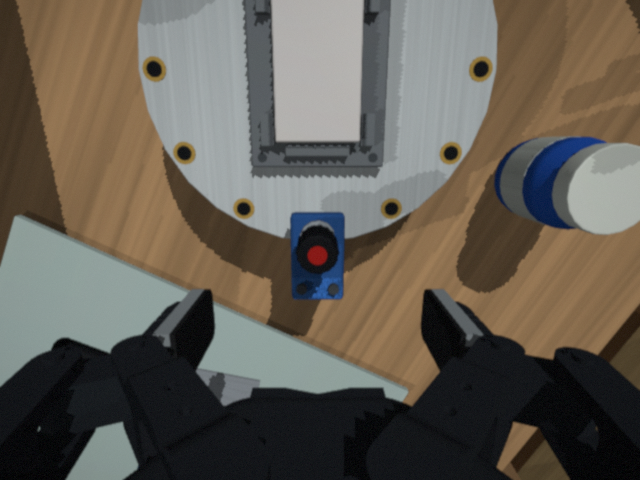

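The red dot at (317,255) is on the tool axis, the fingers are clear of everything beside the knob, and the tile is still seated. Descending and gripping.

Emit:
servo_tool(motion=[[1, 0, 0, 0.03, 0], [1, 0, 0, 0.06, 0], [1, 0, 0, 0.078, 0], [1, 0, 0, 0.084, 0], [1, 0, 0, 0.084, 0], [0, 0, 0, 0.084, 0], [-0.6, 0, 0, 0.084, 0], [-0.6, 0, 0, 0.084, 0], [-0.6, 0, 0, 0.084, 0], [-0.6, 0, 0, 0.084, 0], [-0.6, 0, 0, 0.084, 0]], force=60)

```text
clock: 15.92
tool_pos: [0.5898, -0.2197, 0.122]
eef_rot: [3.141, 0.0, 2.04]
ft_force: [-0.8, 0.5, 4.9]
finger_gap: 0.0243
grip_force: 58.8
```

Emit:
servo_tool(motion=[[-0.6, 0, 0, 0, 0], [-0.6, 0, 0, -0.003, 0], [-0.6, 0, 0, -0.006, 0], [-0.6, 0, 0, -0.009, 0], [-0.6, 0, 0, -0.012, 0], [-0.6, 0, 0, -0.014, 0], [-0.6, 0, 0, -0.014, 0], [-0.6, 0, 0, -0.014, 0]], force=90)

```text
clock: 16.92
tool_pos: [0.5897, -0.2196, 0.1342]
eef_rot: [-3.141, -0.001, 2.04]
ft_force: [5.9, -2.3, -11.3]
finger_gap: 0.0231
grip_force: 88.8
```

Emit:
servo_tool(motion=[[-0.6, 0, 0, -0.001, 0], [-0.6, 0, 0, -0.002, 0], [-0.6, 0, 0, -0.003, 0], [-0.6, 0, 0, -0.003, 0], [-0.6, 0, 0, -0.003, 0]])

```text
clock: 17.55
tool_pos: [0.5896, -0.2196, 0.137]
eef_rot: [-3.141, -0.001, 2.04]
ft_force: [7.3, -2.3, -12.1]
finger_gap: 0.0233
grip_force: 88.8
```

Emit:
servo_tool(motion=[[-0.6, 0, 0, -0.001, 0], [-0.6, 0, 0, -0.0015, 0], [-0.6, 0, 0, -0.0015, 0], [-0.6, 0, 0, -0.0015, 0]])

```text
clock: 18.05
tool_pos: [0.5896, -0.2196, 0.1374]
eef_rot: [-3.141, -0.001, 2.04]
ft_force: [13.1, -4.8, -22.4]
finger_gap: 0.0235
grip_force: 89.4
```

The force step at 15 mm marks the stop. I've used all 10 pictures, so I'll check the rest numerically.

```bash
python3 - <<'E'
from h import *
for cm in ('side','top'):
    img=bot.read_camera(cm)
    for t in ('knob','tile','nest'): print(cm,t,[(np.round(d['xyz'],4),round(d['conf'],2)) for d in bot.spot_point(cm,t)])
img=bot.read_camera('wrist'); s=bot.read_state(); z=s['tool_pos'][2]
print(s['clock'],s['tool_pos'],s['ft_force'],s['finger_gap'],s['grip_force'])
hsv=cv2.cvtColor(img,cv2.COLOR_RGB2HSV)
red=((hsv[...,1]>150)&((hsv[...,0]<8)|(hsv[...,0]>172))&(hsv[...,2]>60)).astype(np.uint8)
n,l,st,c=cv2.connectedComponentsWithStats(red)
print([(st[i,4],c[i].round(1)) for i in range(1,n) if st[i,4]>15], 'expected dot if lifted 15mm:',proj('wrist',[*s['tool_pos'][:2],.162]),'if home:',proj('wrist',[*s['tool_pos'][:2],.147]))
g=img.max(2); P=[]
w=(g>0)
# brass holes for wheel angle
b=((hsv[...,0]>12)&(hsv[...,0]<28)&(hsv[...,1]>110)&(hsv[...,2]>70))
for a in range(12):
    th=np.radians(26.9-90+30*a); X=np.array([.5361+.118*np.cos(th),-.1143+.118*np.sin(th),.075]); u=proj('wrist',X)[0].round().astype(int)
    if 15<u[0]<625 and 15<u[1]<465:
        ww=g[u[1]-12:u[1]+13,u[0]-12:u[0]+13]; yy,xx=np.nonzero(ww<50)
        if 20<len(xx)<250:
            q=unproj('wrist',(u[0]-12+xx.mean(),u[1]-12+yy.mean()),.075)[0]; d=q[:2]-[.5361,-.1143]; print(a,len(xx),round(np.hypot(*d),4),round((np.degrees(np.arctan2(d[1],d[0]))%30),2))
E
```

```text
side knob [(array([ 0.5905, -0.2203,  0.1343]), 0.65)]
side tile [(array([0.349 , 0.4461, 0.0009]), 0.94), (array([ 0.5371, -0.1096,  0.0825]), 0.67), (array([ 0.2319,  0.3463, -0.0024]), 0.6)]
side nest [(array([ 0.5335, -0.1144,  0.0829]), 0.92)]
top knob []
top tile [(array([ 0.2283,  0.3469, -0.0017]), 0.94), (array([3.507e-01, 4.484e-01, 4.000e-04]), 0.71), (array([ 0.5394, -0.1164,  0.0863]), 0.67)]
top nest [(array([ 0.5345, -0.1142,  0.0903]), 0.69)]
18.5 [ 0.58958793 -0.21957869  0.1373558 ] [ 12.67992382  -5.22361825 -21.52341114] 0.02344634174863629 89.38379645347595
[(np.int32(785), array([317.7, 322.1]))] expected dot if lifted 15mm: [[318.80254872 325.95965715]] if home: [[318.63862336 307.82497046]]
1 200 0.1166 27.18
2 247 0.1173 27.58
10 233 0.1176 26.19
11 192 0.1169 26.4
```

```bash
python3 -c "
from rig import bot
print(bot.hand_in())"
```

```text
the job is handed in; nothing more can be done
None
```

The job is handed in: the white tile lies flat and square in the wheel's pocket, released, and the index pin's knob is gripped and held up against its stop (15 mm lift), with no turn of the wheel measured.

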